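# Start the star knob on the hand-gripper clamp

## Task

The orange star knob is only sitting loosely on its threaded stud above the clamped hand gripper. Press it down lightly and turn it backwards (anticlockwise seen from above) until you feel it drop into the thread, then turn it forwards (clockwise) until it comes to its stop, and let go so that the thread holds it down. Do not lift the knob off the stud, do not force it, and leave the bowl with its ball, the mouthguard case and the back roller alone.

Things in the scene. Friction and masses are not known exactly. Their poses are not given: they have to be found in the camera images.
- knob_grip (a point): Orange eight-lobed star knob, 50 mm over the lobes, 47 mm across flats, loose on an upright stud with 1 mm side play, 0.12 kg. Point on its axis at mid-height of the 24 mm tall lobed grip. z is up; a pair of gripping flats faces along x, and another pair every 45 degrees from it. Running free takes under 0.1 N m; 0.12 N m more shows a stop.
- knob_skirt (a point): Centre of the underside of the knob's black skirt (39 mm diameter, 10 mm tall, below the lobed grip); 22 mm below the grip point. It floats on a 39 mm steel cup carried by a spring (0.4 N per mm), about 3 mm down under the knob's own weight. At the stop the spring pushes up with about 5 N and the thread holds the knob by friction.
- stud_tip (a point): Top of the 16 mm stud, 66 mm above the clamp bar, 0 to 9 mm out of the knob. Hidden thread: coarse, right-hand, three starts 120 degrees apart at an unseen angle that differs each time. The loose knob, pressed 1 to 5 mm down, meets the thread's top, a ramp rising 3 mm per rad anticlockwise. The stud sits in a rubber bush: against a stop it yields 0.06 rad per 0.15 N m. More than 36 N between knob and stud damages it.
- stud_mid (a point): On the stud's axis 30 mm above the clamp bar, in the cup. 0.4 to 1.4 rad anticlockwise from the start the knob comes off the ramp's end and, pressed with 3 to 6 N, drops about 6 mm (the click; less means it hangs on the edge: turn back a bit more). The gap is 0.25 rad wide, then a hard stop. Turned clockwise without having dropped, the knob meets a hard stop and is not engaged.
- clamp_bar_top (a point): Centre of the top of the fixed aluminium clamp bar (110 x 44 mm along x and y, 38 mm above the table) on a 130 x 100 mm plate; z up. From the click the knob turns clockwise 1.4 to 1.7 rad, sinking 3 mm per rad with 1.8 mm axial play, to a hard stop. Grip point above here: loose about 57 mm, clicked and held down 48 to 50, at the stop about 45.9.
- bowl_mid (a point): White ceramic bowl, 120 mm across and 55 mm tall, with a purple ball 62 mm in diameter in it; this point is on its axis at half height. Leave alone.
- case_mid (a point): Clear mouthguard case, 85 x 75 x 28 mm; point at its centre. Leave alone.
- roller_mid (a point): Wooden spoon-shaped back roller lying flat, 290 mm long along its x and 105 mm wide at the head, 25 mm tall; point on its handle, 112 mm from the handle's end; the head lies towards +x. Leave alone.
- ball_center (a point): Centre of the purple hard silicone massage ball, 62 mm in diameter, resting in the bowl. Leave alone.

How it is judged:
On the way:
1. the knob, turned back, has dropped into the thread (grip point less than 50.5 mm above the clamp bar) (z of knob_grip in the frame of clamp_bar_top below 0.0505 m), for 0.1 s.
At the end, for the whole second after the job is handed in: The knob has been run down the thread to within about 0.3 rad of its stop and stays there by itself, released: its grip point is less than 47 mm above the clamp bar's top, within 4 mm of the stud's axis, upright within 0.1 rad and at rest (z of knob_grip in the frame of clamp_bar_top below 0.047 m and horizontal distance between knob_grip and clamp_bar_top below 0.004 m and angle between knob_grip's own z axis and vertical below 0.1 rad and angular speed of knob below 0.2 rad/s); the robot touches nothing.
It fails at once if the knob is lifted off the thread (grip point more than 63 mm above the clamp bar) (z of knob_grip in the frame of clamp_bar_top above 0.063 m).
It fails at once if the thread is forced: more than 36 N between knob and stud (contact force between knob and stud above 36 N).
It fails at once if the bowl, the case or the roller is moved more than 15 mm, or the ball more than 30 mm (distance of any of bowl_mid, case_mid, roller_mid from where it was at the start of the episode above 0.015 m or distance of ball_center from where it was at the start of the episode above 0.03 m).
It also fails if it takes over 54 s, if anything falls off the work surface, if the arm or the gripper's body presses on something with over 40 N, if the wrist force passes 120 N, or if a joint passes its speed limit or range.

## Robot

A 7-joint arm with a two-finger parallel gripper is mounted at the origin on the work surface. World frame = base frame: x ahead of the robot, y to its left, z up, the work surface at z = 0. Lengths are in m, angles in rad, forces in N, time in s.
With the tool pointing down it reaches from about 0.425 to 0.875 m from the base axis. Payload 8.4 kg.
Tool frame: the origin (TCP) lies at the very end of the fingers, on their centre line; the grasp point (between the pads) lies 19 mm behind it; x points along the fingers, y is the direction in which the jaws open and shut, and the axes are right-handed (so a half turn about x gives the same grasp; the last joint's range is limited). The gripper opens to 85 mm and grips with 20 to 120 N. Pads are 22 mm wide; open, the fingers measure 114 mm over their backs; the gripper's body (76 mm by 85 mm) begins 54 mm behind the grasp point. The pads swing forward as they close: fully open they stand 13 mm farther back than shut.
Start: joints at [-1.413, 0.333, 0.04, 1.465, -0.013, 1.343, -0.059], TCP at [0.165, 0.629, 0.231] pointing down, gripper open.
Joint ranges: [-2.58, 2.58], [-0.38, 2.09], [-1.3, 1.39], [0.25, 2.4], [-1.5, 4.64], [0.08, 2.09], [-2.65, 2.65]. Speed limits (rad/s): [2.22, 2.22, 2.79, 2.79, 3.14, 3.14, 3.14].

## Interface

Orientations are given as [roll, pitch, yaw] about the fixed x, y, z axes, in that order (R = Rz(yaw) Ry(pitch) Rx(roll)).
In Python, from station import arm, fingers, imaging, readout gives the robot as it stands. Calls block until the motion is done:
- arm.reach(position, orientation): joint-space move of the TCP to a pose.
- arm.move_l(position, rot=None, feed=0.15, force_limit=None): straight line of the TCP; rot=None keeps the orientation; feed is the mean speed in m/s. With force_limit (N) it stops when the force on the tool has changed by that much, and returns True; else False.
- arm.movej(angles): joint-space move.
- fingers.open_jaws() and fingers.grasp(): open the fingers fully, or close them until they stop; the grip force is fixed at half the most.
- arm.pause(seconds).
- arm.ik(position, orientation): joint angles nearest the present ones, or None.
- imaging.camera(name): name is "side" or "top"; returns the picture (420x560x3 uint8, red, green, blue); there is no depth.
- imaging.calibration(name): a dict with "camera_matrix" (3x3 intrinsics, pixels), "rvec" (rotation vector, rad) and "tvec" (3), from world to camera coordinates, as OpenCV has them. Camera axes: x right, y down, z forward; pixel columns grow to the right and rows downward; lengths in m; the calibration is good to about 2 mm. A picture is of the moment at which its call begins. calibration takes no time and is no camera call.
A pose or a line that the arm cannot do raises arm.MotionError and nothing moves.
- arm.finish_job(): hands the job in, once; it reports no verdict.
Readings, each from a call of its own:
- readout.current_time(): time.
- readout.current_q(): joint angles.
- readout.current_joint_velocities(): joint speeds.
- readout.current_tau(): joint torques, N m.
- readout.current_tool_pos(): TCP position.
- readout.current_tcp_rot(): TCP orientation.
- readout.current_force(): force on the tool from outside, world axes, zero at the start.
- readout.current_ft_torque(): the same for the moment, N m.
- readout.current_grip_width(): opening from 0.0 (shut) to 1.0 (fully open).
Only numpy, scipy, OpenCV 4.12 (cv2) and the standard library are available. Lean on these libraries where they do the work, as an engineer would, in place of code of your own. Each camera call takes 0.05 s, during which the arm holds its last target. There are 200 camera calls.

## Working session

There is one attempt and no reset: what is moved stays moved. The work goes in short steps, each a Python script; the robot and the scene stay as the last script left them, time stands still between calls to the robot, and variables do not carry over. Pictures are saved under pics/ and viewed, about 8 in all and at most 12, crops included, and the job is handed in when it is done.

```bash
mkdir -p pics; ls; python3 - <<'E'
from station import arm, fingers, imaging, readout
import cv2
for n in("side","top"):
    im=imaging.camera(n); cv2.imwrite(f"pics/{n}0.png",im[:,:,::-1])
    c=imaging.calibration(n); print(n,c)
print(readout.current_time(),readout.current_tool_pos(),readout.current_tcp_rot(),readout.current_grip_width())
E
```

```text
pics
side {'camera_matrix': array([[383.69396679,   0.        , 272.98501776],
       [  0.        , 383.69396679, 210.3624073 ],
       [  0.        ,   0.        ,   1.        ]]), 'rvec': array([ 2.18552474, -0.39146558,  0.17032336]), 'tvec': array([-0.55497083,  0.20102982,  0.73594865])}
top {'camera_matrix': array([[536.90264281,   0.        , 281.9586857 ],
       [  0.        , 536.90264281, 208.24556728],
       [  0.        ,   0.        ,   1.        ]]), 'rvec': array([ 2.12753442, -2.15129643,  0.17795101]), 'tvec': array([0.00694876, 0.5977124 , 1.30617325])}
0.1 [0.1649821  0.62829093 0.23049303] [-1.52489707  1.56931003 -1.78171197] 1.001305713218934
```

View pics/side0.png

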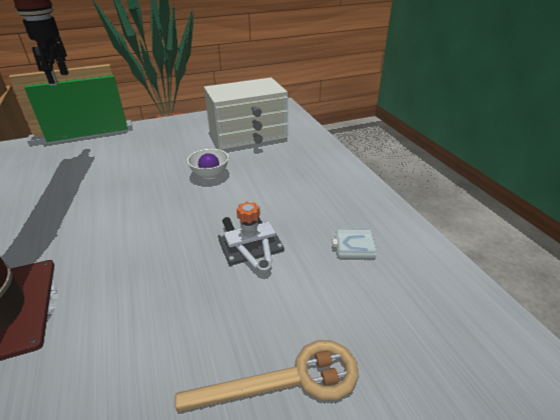

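View pics/top0.png

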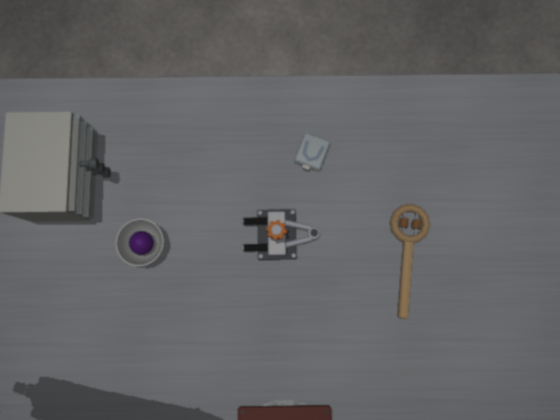

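```bash
cat > h.py <<'E'
import numpy as np, cv2
from station import arm, fingers, imaging, readout
def cal(n):
    c=imaging.calibration(n); R=cv2.Rodrigues(c["rvec"])[0]; return c["camera_matrix"],R,c["tvec"]
def onplane(n,uv,z):
    K,R,t=cal(n); C=-R.T@t; d=R.T@np.linalg.solve(K,[uv[0],uv[1],1]); return C+d*(z-C[2])/d[2]
def proj(n,p):
    K,R,t=cal(n); q=K@(R@np.asarray(p)+t); return q[:2]/q[2]
def tri(a,b):
    P=[np.c_[K@R,K@t] for K,R,t in (cal("top"),cal("side"))]
    X=cv2.triangulatePoints(P[0],P[1],np.float64(a),np.float64(b)); return (X[:3]/X[3]).ravel()
def orange(im):
    h=cv2.cvtColor(im,cv2.COLOR_RGB2HSV); m=cv2.inRange(h,(3,150,100),(14,255,255)); return m
E
python3 - <<'E'
from h import *
a=cv2.imread("pics/top0.png");b=cv2.imread("pics/side0.png")
c=np.hstack([cv2.resize(a[195:270,235:330],None,fx=4.2,fy=4.2,interpolation=cv2.INTER_CUBIC),cv2.resize(b[195:270,215:295],None,fx=4.2,fy=4.2,interpolation=cv2.INTER_CUBIC)])
cv2.imwrite("pics/crop0.png",c); print(c.shape)
ms={}
for n,i,r in(("top",a,(195,270,235,330)),("side",b,(195,235,215,295))):
    m=orange(i[:,:,::-1].copy())[r[0]:r[1],r[2]:r[3]]; ys,xs=np.nonzero(m); print(n,len(xs),xs.min()+r[2],xs.max()+r[2],ys.min()+r[0],ys.max()+r[0])
    ms[n]=np.array([(xs.min()+xs.max())/2+r[2],(ys.min()+ys.max())/2+r[0]])
print(ms, tri(ms["top"],ms["side"]), onplane("top",ms["top"],.107))
# bar edges
print([onplane("top",p,.038).round(4) for p in((268,211),(286,211),(286,254),(268,254))])
E
```

```text
(315, 735, 3)
top 125 267 286 221 239
side 266 237 258 202 222
{'top': array([276.5, 230. ]), 'side': array([247.5, 212. ])} [0.53769268 0.01437346 0.09079114] [0.53553518 0.01432013 0.107     ]
[array([0.5927, 0.0358, 0.038 ]), array([ 0.5922, -0.0099,  0.038 ]), array([ 0.4831, -0.0086,  0.038 ]), array([0.4836, 0.0366, 0.038 ])]
```

View pics/crop0.png

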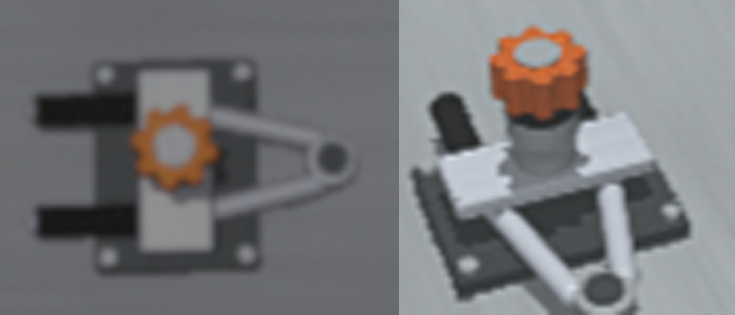

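```bash
cat >> h.py <<'E'
import warnings; warnings.filterwarnings("ignore")
from scipy.spatial.transform import Rotation as Ro
def rot(a):  # tool down, jaw axis at world angle a
    c,s=np.cos(a),np.sin(a)
    return Ro.from_matrix(np.array([[0,0,-1],[c,s,0],[s,-c,0]]).T).as_euler("xyz")
def jaw():
    y=Ro.from_euler("xyz",readout.current_tcp_rot()).as_matrix()[:,1]; return np.arctan2(y[1],y[0])
E
python3 - <<'E'
from h import *
im=cv2.imread("pics/top0.png")[:,:,::-1].copy()
big=cv2.resize(im[212:250,258:296],None,fx=8,fy=8,interpolation=cv2.INTER_CUBIC)
g=big[:,:,0].astype(int)-big[:,:,2]
K=cal("top")
u=lambda p:((np.asarray(p)+.5)/8-.5+np.array([258,212]))
ys,xs=np.nonzero(g>50)
pts=np.array([onplane("top",u((x,y)),.107)[:2] for x,y in zip(xs[::3],ys[::3])])
hull=cv2.convexHull(pts.astype(np.float32)*1000); (c,r)=cv2.minEnclosingCircle(hull); c=np.array(c)/1000; print("c",c,r)
d=pts-c; th=np.arctan2(d[:,1],d[:,0]); rr=np.hypot(*d.T)
bins=np.linspace(-np.pi,np.pi,73); R=np.array([rr[(th>=a)&(th<b)].max() for a,b in zip(bins[:-1],bins[1:])])
F=(R*np.exp(-8j*(bins[:-1]+bins[1:])/2)).sum(); F7=[abs((R*np.exp(-1j*k*(bins[:-1]+bins[1:])/2)).sum()) for k in range(1,12)]
print("lobe phase", -np.angle(F)/8*1 , np.round(F7,3)); 
# lobes at angle phi where cos(8(th-phi)) max => F~exp(-8i phi)
phi=-np.angle(F)/8; print("lobe",phi,"flat",phi+np.pi/8, phi-np.pi/8)
print("jaw now",jaw(), readout.current_force(),readout.current_ft_torque())
print("q",readout.current_q())
for k in range(-8,9): 
    a=phi+np.pi/8+k*np.pi/4; q=arm.ik([.5365,.014,.12],rot(a)); print(k,round(a,2),None if q is None else np.round(q,2))
E
```

```text
Traceback (most recent call last):
  File "h.py", line 6, in onplane
    K,R,t=cal(n); C=-R.T@t; d=R.T@np.linalg.solve(K,[uv[0],uv[1],1]); return C+d*(z-C[2])/d[2]
          ~~~^^^
  File "h.py", line 4, in cal
    c=imaging.calibration(n); R=cv2.Rodrigues(c["rvec"])[0]; return c["camera_matrix"],R,c["tvec"]
ValueError: time passes only in moves, steps and waits
```

```bash
sed -i 's/^def cal(n):/import functools\n@functools.lru_cache\ndef cal(n):/' h.py
python3 - <<'E'
from h import *
im=cv2.imread("pics/top0.png")[:,:,::-1].copy()
big=cv2.resize(im[212:250,258:296],None,fx=8,fy=8,interpolation=cv2.INTER_CUBIC)
g=big[:,:,0].astype(int)-big[:,:,2]
u=lambda p:((np.asarray(p)+.5)/8-.5+np.array([258,212]))
ys,xs=np.nonzero(g>50)
pts=np.array([onplane("top",u((x,y)),.107)[:2] for x,y in zip(xs[::3],ys[::3])])
hull=cv2.convexHull(pts.astype(np.float32)*1000); (c,r)=cv2.minEnclosingCircle(hull); c=np.array(c)/1000; print("c",c,r)
d=pts-c; th=np.arctan2(d[:,1],d[:,0]); rr=np.hypot(*d.T)
bins=np.linspace(-np.pi,np.pi,73); R=np.array([rr[(th>=a)&(th<b)].max() for a,b in zip(bins[:-1],bins[1:])])
m=(bins[:-1]+bins[1:])/2
F=[(R*np.exp(-1j*k*m)).sum() for k in range(1,12)]; print(np.round(np.abs(F),3))
phi=-np.angle(F[7])/8; print("lobe",phi)
print("jaw now",jaw(), readout.current_force(),readout.current_ft_torque())
for k in range(-6,7): 
    a=phi+np.pi/8+k*np.pi/4; q=arm.ik([.5365,.014,.12],rot(a)); print(k,round(a,2),None if q is None else np.round(q,2))
E
```

```text
c [0.53684454 0.0151165 ] 24.839601516723633
[0.019 0.012 0.    0.011 0.004 0.007 0.004 0.076 0.005 0.003 0.003]
lobe -0.19227131387246965
jaw now 1.3139813713648543 [ 0.33133071 -0.18583279 -0.3054246 ] [-0.05000389  0.05104577 -0.06446931]
-6 -4.51 [-0.79  0.24  0.78  1.91 -0.19  1.07  1.84]
-5 -3.73 [-0.73  0.23  0.71  1.91 -0.17  1.07  2.6 ]
-4 -2.94 [-1.11  0.41  1.23  1.92 -0.43  1.12 -2.65]
-3 -2.16 [-1.11  0.41  1.23  1.92 -0.43  1.12 -1.87]
-2 -1.37 [-0.88  0.26  0.89  1.91 -0.23  1.08 -1.27]
-1 -0.58 [-0.85  0.25  0.86  1.91 -0.22  1.07 -0.49]
0 0.2 [-0.84  0.25  0.84  1.91 -0.21  1.07  0.29]
1 0.99 [-0.83  0.25  0.83  1.91 -0.21  1.07  1.07]
2 1.77 [-0.79  0.24  0.78  1.91 -0.19  1.07  1.84]
3 2.56 [-0.73  0.23  0.71  1.91 -0.17  1.07  2.6 ]
4 3.34 [-1.11  0.41  1.23  1.92 -0.43  1.12 -2.65]
5 4.13 [-1.11  0.41  1.23  1.92 -0.43  1.12 -1.87]
6 4.91 [-0.88  0.26  0.89  1.91 -0.23  1.08 -1.27]
```

```bash
cat >> h.py <<'E'
def probe(c,a,z,dist=.024):
    d=np.array([np.cos(a),np.sin(a)]); s=[]
    for sg in(1,-1):
        arm.move_l([*(c+sg*d*.012),z],feed=.12)
        hit=arm.move_l([*(c+sg*d*dist),z],feed=.025,force_limit=2.5)
        p=np.array(readout.current_tool_pos()); s.append((p[:2]-c)@d); print("probe",sg,hit,round(s[-1],4),np.round(readout.current_force(),2),p[2].round(4))
        arm.move_l([*c,z],feed=.12)
    return c+d*sum(s)/2
E
python3 - <<'E'
from h import *
c=np.array([.5368,.0148])
arm.reach([*c,.20],rot(-1.37)); print(readout.current_time(),readout.current_force())
arm.move_l([*c,.074],feed=.15,force_limit=6)
print(readout.current_time(),readout.current_tool_pos(),jaw(),readout.current_force(),readout.current_q())
c=probe(c,-1.37,.074); print(c,readout.current_time())
cv2.imwrite("pics/side1.png",cv2.resize(imaging.camera("side")[170:270,180:320,::-1],None,fx=4,fy=4))
E
```

```text
2.6417 [ 0.93507536  0.28497664 -0.50124872]
3.6333 [0.53744457 0.01475002 0.07478992] -1.3700481127131703 [0.84122927 0.00798729 0.41638499] [-0.81915254  0.32326992  0.8308464   1.94943136 -0.28504636  0.98783468
 -1.22524942]
probe 1 True 0.0208 [0.03 1.64 0.99] 0.0737
probe -1 True -0.0204 [-0.32 -1.6   0.66] 0.0738
[0.53684472 0.01458028] 5.625
```

View pics/side1.png

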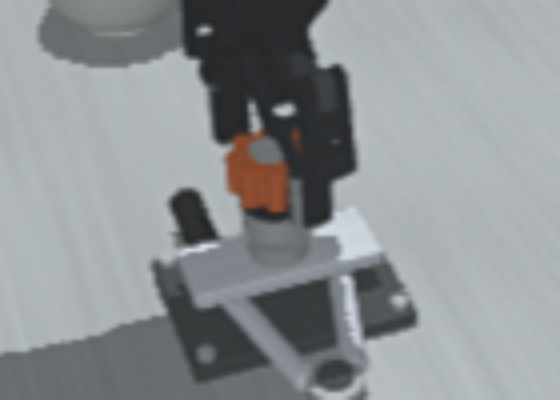

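```bash
python3 - <<'E'
from h import *
c=np.array([.5368,.0146]); z=.074
arm.move_l([*c,z],rot(.2),feed=.1); print(readout.current_time(),jaw(),readout.current_q()[6])
c=probe(c,.2,z); print(c,readout.current_time())
arm.move_l([*c,z],rot(.2),feed=.05); f0=np.array(readout.current_force());t0=np.array(readout.current_ft_torque())
fingers.grasp(); 
for i in range(3): print(np.round(readout.current_force()-f0,2),np.round(readout.current_ft_torque()-t0,3),np.round(readout.current_tool_pos(),4),jaw(),readout.current_grip_width(),readout.current_time()); arm.pause(.1)
np.save("st.npy",np.array([*c,*f0,*t0]))
cv2.imwrite("pics/side2.png",cv2.resize(imaging.camera("side")[170:270,180:320,::-1],None,fx=4,fy=4))
E
```

```text
7.3917 0.19945635013748841 0.23665511094546002
probe 1 True 0.0223 [-0.28  0.35  0.25] 0.0734
probe -1 True -0.0184 [2.85 0.51 0.28] 0.0742
[0.53867358 0.01497979] 9.375
[-0.25 -0.41  0.28] [0.047 0.072 0.042] [0.5386 0.015  0.074 ] 0.19999717595572783 0.5316784176809186 10.075
[-0.35 -0.21 -0.2 ] [-0.026  0.04   0.008] [0.5386 0.015  0.074 ] 0.19997266793316323 0.534160408608566 10.175
[-0.71  0.11  0.69] [ 0.004  0.141 -0.088] [0.5386 0.015  0.074 ] 0.20001306522275844 0.5365723239766713 10.275
```

View pics/side2.png

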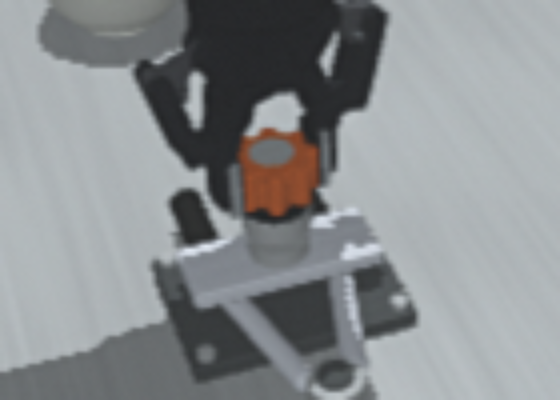

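```bash
cat >> h.py <<'E'
def ft(n=3):
    v=[]
    for _ in range(n):
        v.append(np.r_[readout.current_force(),readout.current_ft_torque()]); arm.pause(.012)
    return np.mean(v,0)
st=np.load("st.npy") if __import__("os").path.exists("st.npy") else None
def press(c,z0,lim=3.5,depth=.009,feed=.02):
    hit=arm.move_l([*c,z0-depth],feed=feed,force_limit=lim)
    f=ft()-st[2:]; p=readout.current_tool_pos()
    print(f"t{readout.current_time():.2f} a{jaw():.3f} hit{hit} z{p[2]*1e3:.2f} xy{(np.array(p[:2])-c)*1e3} F{f[:3].round(2)} M{f[3:].round(3)}")
    return hit,p[2],f
E
python3 - <<'E'
from h import *
np.set_printoptions(precision=2,suppress=True)
c=st[:2]; a=.2
hit,z,f=press(c,.074,depth=.007)
for i in range(4):
    if not hit: break
    a+=.08
    arm.move_l([*c,z+.0007],rot(a),feed=.05)
    hit,zn,f=press(c,z+.0007)
    if zn<z-.003 or abs(f[5])>.3: break
    z=zn
E
```

```text
t10.66 a0.200 hitTrue z73.38 xy[ 0.06 -0.02] F[-1.49  0.26  6.95] M[ 0.04  0.36 -0.06]
t11.14 a0.278 hitTrue z73.63 xy[0.35 0.01] F[-0.5   0.95  5.59] M[-0.01  0.17 -0.03]
t11.62 a0.357 hitTrue z73.87 xy[ 0.15 -0.02] F[-0.45  1.    6.29] M[-0.01  0.21 -0.  ]
t12.11 a0.437 hitTrue z74.12 xy[ 0.02 -0.04] F[-0.72  0.64  6.33] M[ 0.03  0.23 -0.04]
t12.59 a0.517 hitTrue z74.35 xy[ 0.03 -0.01] F[-0.26  0.4   6.02] M[ 0.    0.24 -0.04]
```

```bash
python3 - <<'E'
from h import *
np.set_printoptions(precision=2,suppress=True)
c=st[:2]; a=jaw(); z=readout.current_tool_pos()[2]
for i in range(16):
    a+=.08
    arm.move_l([*c,z+.0007],rot(a),feed=.05)
    hit,zn,f=press(c,z+.0007,lim=4)
    if zn<z-.0015 or abs(f[5])>.3: break
    z=zn
E
```

```text
t13.07 a0.594 hitTrue z74.57 xy[0.04 0.02] F[-0.76  0.62  5.83] M[ 0.01  0.22 -0.02]
t13.56 a0.674 hitTrue z74.76 xy[ 0.02 -0.  ] F[-0.81  0.6   5.94] M[-0.01  0.24 -0.03]
t14.04 a0.754 hitTrue z74.94 xy[0.07 0.03] F[-0.32  0.64  6.03] M[-0.02  0.25 -0.05]
t14.53 a0.834 hitTrue z74.94 xy[0.04 0.01] F[-0.33  0.29  4.35] M[ 0.    0.09 -0.03]
t15.07 a0.916 hitTrue z73.13 xy[0.2  0.01] F[ 3.21  0.79 -1.33] M[ 0.03 -0.54  0.03]
```

```bash
python3 - <<'E'
from h import *
np.set_printoptions(precision=2,suppress=True)
c=st[:2]; a=jaw(); z=readout.current_tool_pos()[2]
for i in range(4):
    hit,zn,f=press(c,z,lim=4,depth=.006)
    if zn<.0695 or f[2]>5: break
    z=zn
E
```

```text
t15.30 a0.916 hitTrue z72.20 xy[ 0.38 -0.02] F[1.39 0.01 1.09] M[ 0.05 -0.31  0.06]
t15.53 a0.916 hitTrue z71.17 xy[0.44 0.01] F[1.21 0.68 0.87] M[ 0.01 -0.22  0.08]
t15.77 a0.917 hitTrue z69.67 xy[-0.01 -0.06] F[ 2.05 -0.01 -5.24] M[ 0.05 -0.37 -0.05]
t16.00 a0.917 hitTrue z68.68 xy[ 0.06 -0.11] F[0.69 0.6  2.25] M[ 0.05 -0.21 -0.02]
```

```bash
python3 - <<'E'
from h import *
np.set_printoptions(precision=2,suppress=True)
c=st[:2]; arm.pause(.2); print((ft(6)-st[2:]).round(2),readout.current_tool_pos())
press(c,readout.current_tool_pos()[2],lim=3.5,depth=.005,feed=.01)
arm.pause(.1);print((ft(6)-st[2:]).round(2),readout.current_tool_pos())
cv2.imwrite("pics/side3.png",cv2.resize(imaging.camera("side")[170:270,180:320,::-1],None,fx=4,fy=4))
E
```

```text
[ 1.94  1.14  2.31  0.02 -0.35 -0.05] [0.54 0.01 0.07]
t16.55 a0.917 hitTrue z67.63 xy[ 0.09 -0.1 ] F[-0.44  0.68  5.95] M[ 0.01  0.15 -0.08]
[ 0.01  0.69  5.56  0.    0.13 -0.04] [0.54 0.01 0.07]
```

View pics/side3.png

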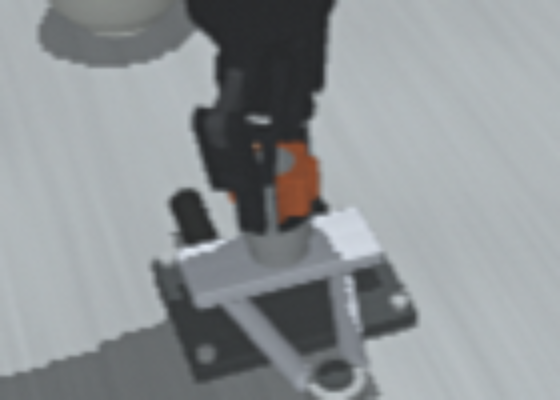

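```bash
cat >> h.py <<'E'
def run(a,z,aend,step,thr):
    c=st[:2]
    while a>aend:
        a-=step; z-=.003*step
        arm.move_l([*c,z],rot(a),feed=.05); 
        f=ft(4)-st[2:]; p=readout.current_tool_pos()
        print(f"t{readout.current_time():.2f} a{jaw():.3f} z{z*1e3:.2f}/{p[2]*1e3:.2f} F{f[:3].round(1)} M{f[3:].round(3)}")
        if abs(f[5])>thr or abs(f[2])>12 or np.hypot(*f[:2])>12: print("STOP"); break
        if f[2]>6: z+=.0003
        elif f[2]<0: z-=.0003
    return a,z
E
python3 - <<'E'
from h import *
arm.move_l([*st[:2],.0681],feed=.05)
run(jaw(),.0681,-.3,.09,.16)
E
```

```text
t17.28 a0.830 z67.83/67.70 F[0.7 1.1 2.5] M[ 0.032 -0.026 -0.021]
t17.57 a0.741 z67.56/67.45 F[-0.1  1.   2.9] M[ 0.156  0.089 -0.03 ]
t17.85 a0.651 z67.29/67.24 F[-0.5  1.8  3.2] M[ 0.21   0.098 -0.015]
t18.13 a0.562 z67.02/67.03 F[-0.3  1.8  2.9] M[ 0.219  0.095 -0.035]
t18.42 a0.472 z66.75/66.79 F[0.3 1.4 3.4] M[ 0.209  0.022 -0.019]
t18.70 a0.382 z66.48/66.57 F[0.5 1.7 3.1] M[ 0.211 -0.045 -0.033]
t18.98 a0.292 z66.21/66.28 F[0.6 1.4 3. ] M[ 0.182 -0.073 -0.022]
t19.27 a0.202 z65.94/65.99 F[1.1 1.3 3.3] M[ 0.191 -0.13  -0.039]
t19.55 a0.112 z65.67/65.73 F[0.7 1.6 3.2] M[ 0.171 -0.145 -0.018]
t19.83 a0.022 z65.40/65.43 F[1.4 1.3 3.6] M[ 0.211 -0.146 -0.029]
t20.12 a-0.068 z65.13/65.17 F[0.9 1.8 3.3] M[ 0.176 -0.168 -0.011]
t20.40 a-0.158 z64.86/64.91 F[1.2 1.8 3.8] M[ 0.218 -0.196 -0.024]
t20.68 a-0.248 z64.59/64.63 F[1.2 1.7 4. ] M[ 0.188 -0.206 -0.011]
t20.97 a-0.339 z64.32/64.36 F[1.2 2.2 4.2] M[ 0.142 -0.234 -0.018]
```

```bash
python3 - <<'E'
from h import *
run(jaw(),.06432,-1.0,.03,.12)
arm.pause(.2); print((ft(8)-st[2:]).round(3))
E
```

```text
t21.25 a-0.366 z64.23/64.26 F[1.3 1.8 4. ] M[ 0.199 -0.257  0.019]
t21.53 a-0.397 z64.14/64.14 F[1.2 1.7 4.2] M[ 0.189 -0.255  0.014]
t21.82 a-0.427 z64.05/64.06 F[1.3 1.7 4.4] M[ 0.168 -0.252 -0.01 ]
t22.10 a-0.457 z63.96/63.99 F[1.3 1.6 4.2] M[ 0.127 -0.249 -0.001]
t22.38 a-0.488 z63.87/63.97 F[1.1 1.5 5.1] M[ 0.132 -0.218  0.032]
t22.67 a-0.518 z63.78/63.84 F[1.6 1.4 4.7] M[ 0.085 -0.355  0.053]
t22.95 a-0.548 z63.69/63.81 F[1.2 1.2 5.3] M[ 0.061 -0.311  0.102]
t23.23 a-0.578 z63.60/63.79 F[1.3 1.4 5.7] M[ 0.045 -0.239  0.146]
STOP
[ 1.458  1.114  6.177  0.044 -0.237  0.105]
```

```bash
python3 - <<'E'
from h import *
c=st[:2]
fingers.open_jaws(); print(readout.current_time(),(ft(4)-st[2:]).round(2))
hit=arm.move_l([*c,.12],feed=.06,force_limit=5); print(hit,readout.current_tool_pos())
if not hit:
    arm.move_l([*c,.20]); arm.reach([.42,-.25,.25],rot(-.5)) if arm.ik([.42,-.25,.25],rot(-.5)) is not None else None
arm.pause(.3); print(readout.current_time(),readout.current_tool_pos())
a=imaging.camera("top");b=imaging.camera("side")
cv2.imwrite("pics/end.png",np.hstack([cv2.resize(a[195:270,235:330,::-1],None,fx=4.2,fy=4.2,interpolation=cv2.INTER_CUBIC),cv2.resize(b[195:270,215:295,::-1],None,fx=4.2,fy=4.2,interpolation=cv2.INTER_CUBIC)]))
ms=[]
for i,r in((a,(195,270,235,330)),(b,(195,235,215,295))):
    m=orange(i)[r[0]:r[1],r[2]:r[3]]; ys,xs=np.nonzero(m); ms.append(np.array([(xs.min()+xs.max())/2+r[2],(ys.min()+ys.max())/2+r[0]]))
print(ms,tri(*ms)) 
E
```

```text
23.975 [ 0.91  0.78 -0.1  -0.02 -0.04 -0.01]
False [0.53840761 0.01500503 0.11963299]
27.2167 [ 0.42037858 -0.24942113  0.24988591]
[array([276.5, 230.5]), array([251.5, 206.5])] [0.53900756 0.01360456 0.10370605]
```

View pics/end.png

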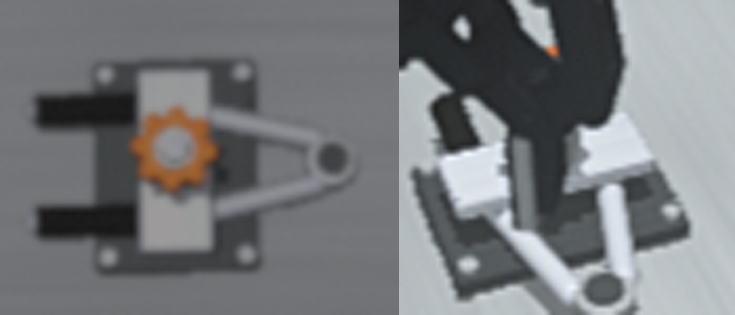

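```bash
python3 - <<'E'
from h import *
arm.reach([.3,.4,.28],rot(.9)); arm.pause(.2)
b=imaging.camera("side")
cv2.imwrite("pics/end2.png",np.hstack([cv2.resize(i[195:270,210:300],None,fx=4.2,fy=4.2,interpolation=cv2.INTER_CUBIC) for i in(cv2.imread("pics/side0.png"),b[:,:,::-1])]))
for i in(cv2.imread("pics/side0.png")[:,:,::-1].copy(),b):
    ys,xs=np.nonzero(orange(i)[190:240,215:295]); print(xs.min()+215,xs.max()+215,ys.min()+190,ys.max()+190,ys.mean()+190)
c=st[:2]
for h in(57,50,47,45.9): print(h,proj("side",[*c,.038+h/1e3]))
print(readout.current_time())
E
```

```text
237 258 202 222 212.8984962406015
238 258 206 226 216.78884462151393
57 [247.57359489 210.2311453 ]
50 [247.76095909 212.80438028]
47 [247.84068145 213.89927643]
45.9 [247.86982699 214.29955737]
29.925
```

View pics/end2.png

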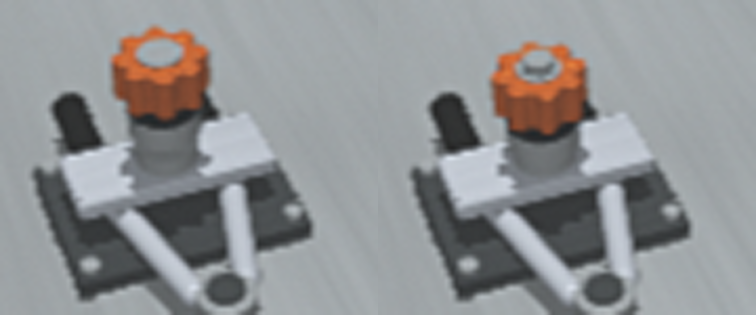

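```bash
python3 - <<'E'
from h import *
for im in(cv2.imread("pics/top0.png")[:,:,::-1].copy(),imaging.camera("top")):
    z=.107 if im is not None and im[0,0,0]<0 else .1
    big=cv2.resize(im[212:250,258:296],None,fx=8,fy=8,interpolation=cv2.INTER_CUBIC)
    ys,xs=np.nonzero(big[:,:,0].astype(int)-big[:,:,2]>50)
    pts=np.array([onplane("top",((x+.5)/8+257.5,(y+.5)/8+211.5),z)[:2] for x,y in zip(xs[::3],ys[::3])])
    c,r=cv2.minEnclosingCircle(cv2.convexHull(pts.astype(np.float32)*1000)); d=pts-np.array(c)/1000
    th=np.arctan2(d[:,1],d[:,0]); rr=np.hypot(*d.T); b=np.linspace(-np.pi,np.pi,73)
    R=np.array([rr[(th>=p)&(th<q)].max() for p,q in zip(b[:-1],b[1:])]); F=(R*np.exp(-8j*(b[:-1]+b[1:])/2)).sum()
    print(c,r,"lobe",-np.angle(F)/8)
print(readout.current_time())
E
```

```text
(537.702392578125, 15.15666675567627) 24.975690841674805 lobe -0.1922713153890264
(536.785888671875, 15.126599311828613) 24.778003692626953 lobe -0.1002377835358627
29.975
```

```bash
python3 - <<'E'
from h import *
print(arm.finish_job())
E
```

```text
the job is handed in; nothing more can be done
None
```

The knob was clicked into its thread, run down to its stop and released, and I handed the job in at about 30 s of the 54 s allowed. `finish_job` gives no verdict, so success rests on my own checks.

**What I did**
- I found the knob in both pictures and centred the open fingers by touching it lightly from both sides in two directions. Then I gripped it across a pair of flats.
- Pressing with about 6 N, I turned it anticlockwise in 0.08 rad steps. It followed the 3 mm/rad ramp and dropped about 7 mm after 0.72 rad.
- I turned it clockwise about 1.5 rad, sinking 3 mm per rad. The stop showed as about 0.15 N m of torque above free running, and I opened the fingers there.

**Last checks**
- **Height:** the side picture shows the knob about 10.6 mm lower than at the start, so the grip point is about 46.4 mm above the bar. The limit is 47 mm, and the picture only resolves about 1 mm. I rely more on the torque stop and the finger height.
- **Angle:** the top picture shows the knob 0.09 rad back from where the fingers let go, which fits the rubber bush relaxing. It is well within 0.3 rad of the stop.
- **Centring and surroundings:** the knob's centre moved about 1 mm from where it started. I did not re-measure the bowl, case or roller, but nothing was driven near them.
- **One failed check:** my first end picture from the side was blocked by the arm, so its measured position was useless. I moved the arm and repeated it.

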